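# Stop a jar stand rocking on its base board and put the jar on it

## Task

The wooden X-shaped jar stand rocks on its round base board because it is turned the wrong way. Turn it on the board until all four feet touch and it stands level and firm in the middle of the board and let go of it; only then fetch the honey jar from the worktop and stand it upright on the middle of the X. Don't disturb the other things on the worktop.

Things in the scene. Friction and masses are not known exactly. Their poses are not given: they have to be found in the camera images.
- base_board: Round wooden base board, 200 mm across and 14 mm thick, fixed to the worktop. Across its middle runs one raised wooden batten, 176 by 36 mm, standing 8 mm above the board (top 22 mm above the origin). Origin: centre of the board's underside. x runs along the batten, z up. An overhead shelf has its front edge 95 to 125 mm behind the board's middle, 0.56 m above the worktop: keep the wrist clear of it.
- jar_stand: Loose wooden jar stand, X-shaped: two crossing arms 26 mm wide, 22 mm thick, tops flush; x along the longer arm (180 mm), y along the shorter (150 mm), z up. Origin: under the middle of the cross, level with the soles of the long legs; arms span z = 45 to 67 mm. 0.3 to 0.55 kg. It starts leaning (up to 0.25 rad), 0.5 rad or more of yaw away from fitting. Grip an arm across its width between crossing and leg.
- short_leg (a point): Sole of one of the stand's two short legs, which are under the longer arm at x = +-75 mm, soles 8 mm higher than the long legs' (z = 8 mm). Legs are upright, round, 18 mm thick, with domed soles. The stand is firm only with both short legs on the batten and the long legs on the board either side of it; either way round will do.
- short_leg_2 (a point): Sole of the stand's other short leg (x = -75 mm, z = 8 mm); point short_leg is at x = +75 mm.
- long_leg (a point): Sole of one of the stand's two long legs, which are under the shorter arm at y = +-60 mm (z = 0).
- honey_jar: Loose round honey jar, closed, pale with a yellow lid, 62 mm across, 71 mm tall, about 0.2 kg; the only jar on the worktop. It stands upright in one of four places left or right of the board. Origin: centre of its underside, z up.
- pot_stack: Bystander: taller stack of clear plastic pots, 70 mm across, 105 mm tall, upright. Origin: centre of its underside.
- short_pots: Bystander: shorter stack of clear plastic pots, 70 mm across, 82 mm tall, upright. Origin: centre of its underside.
- small_carton: Bystander: white carton, 63 mm (its x) by 100 mm (its y), 41 mm tall. Origin: centre of its underside.
- steel_hive_tool: Bystander: flat steel hive tool lying down, 44 by 186 mm (its y), 23 mm tall. Origin: centre of its underside.
- pen: Bystander: pen lying down, 12 mm thick, 130 mm long (its y). Origin: centre of its underside.
- cage_left: Bystander: small yellow slotted cage, 22 by 62 mm (its y), 16 mm tall. Origin: centre of its underside.
- cage_right: Bystander: small white slotted cage, 22 by 62 mm (its y), 16 mm tall. Origin: centre of its underside.
Not all that is in view belongs to the job. Leave any orange look-alike of the honey_jar alone.

How it is judged:
By the outcome, as a careful person would: the job done as asked, in the order asked, and still so for the second after the job is handed in, with the robot touching nothing.
It also fails if it takes over 54 s, if anything falls off the work surface, if the arm or the gripper's body presses on something with over 40 N, if the wrist force passes 120 N, or if a joint passes its speed limit or range.

## Robot

A 7-joint arm with a two-finger parallel gripper is mounted at the origin on a cart in front of the work surface, level with it; the furniture and walls round the work are solid. World frame = base frame: x ahead of the robot, y to its left, z up, the work surface at z = 0. Lengths are in m, angles in rad, forces in N, time in s.
With the tool pointing down it reaches from about 0.35 to 0.9 m from the base axis. Payload 7.2 kg.
Tool frame: the origin (TCP) lies at the very end of the fingers, on their centre line; the grasp point (between the pads) lies 19 mm behind it; z points along the fingers, y is the direction in which the jaws open and shut (so a half turn about z gives the same grasp; the last joint's range is limited). The gripper opens to 88 mm and grips with 3 to 60 N. Pads are 20 mm wide; open, the fingers measure 115 mm over their backs; the gripper's body (75 mm by 178 mm) begins 61 mm behind the grasp point.
Start: joints at [-1.316, 0.411, -0.013, 1.596, 0.006, 1.134, -0.082], TCP at [0.198, 0.593, 0.223] pointing down, gripper open.
Joint ranges: [-2.95, 2.95], [-0.29, 1.99], [-1.47, 1.44], [0.14, 2.54], [-1.03, 4.17], [0.13, 1.85], [-2.86, 2.86]. Speed limits (rad/s): [2.39, 2.39, 3.01, 3.01, 3.14, 3.14, 3.14].

## Interface

Orientations are given as a unit quaternion [w, x, y, z].
In Python, from cell import env, viewer gives the robot as it stands.
- The arm moves only by the tool servo_tool, never from a script. Its argument "targets" is a list of rows, each a list of 6 numbers: the shift along the tool's x, y, z in mm, then the turn, a rotation vector about the tool's x, y, z in degrees. In form: [[dx, dy, dz, wx, wy, wz], ...]. A call has exactly 10 rows; each row shifts and turns the pose as measured when the row begins, along the tool's axes as they then stand; what a row does not reach is not made up. A row lasts 1/12 s, in which the tool goes at most 41.7 mm and 7.16 degrees, less where a joint would pass 70% of its speed; a pose out of reach is approached as far as the arm can. A call with a gripper value outside its range is refused whole. "jaw" is the closure, from 0 (fully open) to 1 (shut), set as the call begins (left out, the last holds). The fingers move at their own pace and stop on an object; "grip_force" is the grip in N (left out, the last holds). Time passes only in rows, so rows that do not move let the fingers close, or fill a call up. It gives the time, the measured TCP pose, the force and the opening at its end, in the units of the state.
- env.read_state(): the state, without advancing time (a new reading comes with each control period).
- viewer.get_image(name): name is "scene" or "top" or "wrist"; returns (picture, depth): 384x512x3 uint8, red, green, blue; 384x512 float32, m along the optical axis (not along the pixel's ray), 0 where there is no reading.
- viewer.calibration(name): a dict with "fx", "fy", "cx", "cy" (pixels), "k1" (the pictures are not rectified: a ray, as slopes to the right and down, at radius r is drawn at 1 + k1 r^2 times it, then the intrinsics apply), "T" (4x4, takes a point from camera to world coordinates); the wrist camera has in their place "tool_from_camera" (4x4, takes a point from camera to tool coordinates, whose origin is the TCP and whose axes are the flange's). Camera axes: x right, y down, z forward; pixel columns grow to the right and rows downward; lengths in m; the calibration is good to about 2 mm. A picture is of the moment at which its call begins: read the wrist's pose just before it. calibration takes no time and is no camera call.
- env.job_done(): hands the job in, once; it reports no verdict.
Trained networks look in the newest picture that a camera, given by its name, has taken for a name from the list of things; names that differ only in an ending like _2 or _b are one class to them, and where a whole thing is asked for, a point or a joint stands for the part that bears it (a point fixed in the world has none). Each returns a list of dicts, best first, with "p" (0 to 1); they miss things now and then, are a little off and sometimes report something else, mostly with a low value. They report only what shows in the picture. A call takes as long as a camera call. They do not tell look-alikes from the thing itself.
- viewer.recognise(camera, thing): "centre" ([x, y, z] in m, in world coordinates, good to about 4 mm: the middle of the surface that is visible of it).
- viewer.place_of(camera, thing): "centre" ([x, y, z] in m, in world coordinates, good to about 4 mm: a listed point, or the origin of a listed thing).
The state is a dict: "time": time; "q": joint angles; "qvel": joint speeds; "joint_torque": joint torques, N m; "tcp_pos": TCP position; "tcp_rot": TCP orientation; "force": force on the tool from outside, world axes, zero at the start; "moment": the same for the moment, N m; "width": opening from 0.0 (shut) to 1.0 (fully open).
Only numpy, scipy, OpenCV 4.12 (cv2) and the standard library are available. Lean on these libraries where they do the work, as an engineer would, in place of code of your own. Each camera call takes 0.05 s, during which the arm holds its last target.

## Working session

There is one attempt and no reset: what is moved stays moved. The work goes in short steps, Python scripts to look and compute and a tool call to move; the robot and the scene stay as the last step left them, time stands still between calls to the robot, and variables do not carry over. Pictures are saved under pics/ and viewed, and the job is handed in when it is done.

Besides the shell and the picture viewer there is one more tool, called after "Emit:" as name(argument=value, ...) on one line, values as JSON. servo_tool: Moves the arm, as the interface text tells. Its arguments: {"type":"object","properties":{"targets":{"type":"array","items":{"type":"array","items":{"type":"number"}}},"jaw":{"type":"number"},"grip_force":{"type":"number"}},"required":["targets"]}

```bash
ls; mkdir -p pics
cat > h.py <<'E'
import numpy as np, cv2
from cell import env, viewer
from scipy.spatial.transform import Rotation as R
np.set_printoptions(precision=4,suppress=True)
def shot(n,f):
    im,d=viewer.get_image(n); cv2.imwrite('pics/'+f+'.png',im[:,:,::-1]); np.save('pics/'+f+'.npy',d); return im,d
def pts(n,d,T=None):
    c=viewer.calibration(n); h,w=d.shape
    v,u=np.mgrid[0:h,0:w]; K=np.array([[c['fx'],0,c['cx']],[0,c['fy'],c['cy']],[0,0,1]])
    p=cv2.undistortPoints(np.stack([u.ravel(),v.ravel()],1).astype(np.float64)[:,None],K,np.array([c['k1'],0,0,0,0.]))[:,0].reshape(h,w,2)
    P=np.dstack([p[...,0]*d,p[...,1]*d,d])
    T=c['T'] if T is None else T
    T=np.array(T); return P@T[:3,:3].T+T[:3,3]
def wristT():
    s=env.read_state(); q=s['tcp_rot']; M=np.eye(4); M[:3,:3]=R.from_quat([q[1],q[2],q[3],q[0]]).as_matrix(); M[:3,3]=s['tcp_pos']
    return M@np.array(viewer.calibration('wrist')['tool_from_camera'])
def tool():
    s=env.read_state(); q=s['tcp_rot']; return np.array(s['tcp_pos']),R.from_quat([q[1],q[2],q[3],q[0]])
E
python3 - <<'E'
from h import *
s=env.read_state();print(s)
for n in ['top','scene']:
    shot(n,n+'0')
    for t in ['base_board','jar_stand','short_leg','long_leg','honey_jar']:
        try: print(n,t,[(np.array(r['centre']).round(3),round(r['p'],2)) for r in viewer.place_of(n,t)])
        except Exception as e: print(n,t,e)
print(env.read_state()['time'])
E
```

```text
pics
{'time': 0.0, 'q': array([-1.3162,  0.4119, -0.0128,  1.597 ,  0.0056,  1.1343, -0.0822]), 'qvel': array([-0.0024, -0.0006, -0.0001, -0.001 , -0.0013, -0.001 ,  0.0012]), 'joint_torque': array([  0.0002, -58.7949,   0.6421, -29.1072,  -0.0538,   0.0185,
         0.0002]), 'tcp_pos': array([0.1981, 0.5922, 0.2218]), 'tcp_rot': array([-0.0001,  0.1607,  0.987 , -0.0008]), 'force': array([-0.2703, -0.4397,  0.7781]), 'moment': array([-0.0315,  0.0014,  0.0253]), 'width': 1.0007458453493976}
top base_board [(array([ 0.496, -0.048,  0.001]), 0.73)]
top jar_stand [(array([ 0.494, -0.047,  0.015]), 0.58)]
top short_leg []
top long_leg []
top honey_jar [(array([ 0.433, -0.255, -0.002]), 0.7), (array([0.533, 0.148, 0.001]), 0.65)]
scene base_board [(array([ 0.491, -0.043, -0.005]), 0.79)]
scene jar_stand [(array([ 0.493, -0.05 ,  0.014]), 0.81)]
scene short_leg [(array([ 0.538, -0.105,  0.032]), 0.81), (array([0.447, 0.01 , 0.019]), 0.71)]
scene long_leg [(array([ 0.448, -0.085,  0.015]), 0.58)]
scene honey_jar [(array([ 0.528,  0.147, -0.003]), 0.82), (array([ 0.432, -0.254,  0.001]), 0.62)]
0.6
```

View pics/top0.png

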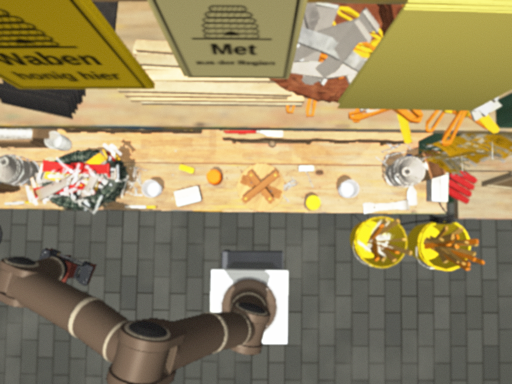

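View pics/scene0.png

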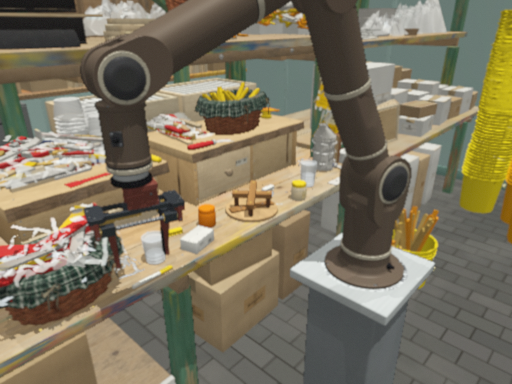

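Run:
```python
from h import *
a=cv2.imread('pics/top0.png');b=cv2.imread('pics/scene0.png')
x=cv2.resize(a[140:225,130:365],(705,255),interpolation=3)
y=cv2.resize(b[160:260,130:330],(600,300),interpolation=3); y=cv2.copyMakeBorder(y,0,0,0,105,0)
cv2.imwrite('pics/c0.png',np.vstack([x,y]))
d=np.load('pics/top0.npy');P=pts('top',d)
c=[.494,-.046]
m=(np.hypot(P[...,0]-c[0],P[...,1]-c[1])<.12)&(P[...,2]>.04)&(P[...,2]<.12)
v,u=np.nonzero(m)
for q in np.argwhere(m)[::6]: print(q,P[q[0],q[1]],end=';')
print(P[201,313],P[176,214])
```

```text
[171 250] [ 0.5509 -0.001   0.0831];[172 251] [ 0.547  -0.005   0.0823];[173 248] [0.5424 0.0067 0.0864];[173 272] [ 0.5433 -0.0884  0.0877];[174 246] [0.5392 0.0149 0.0788];[174 252] [ 0.5391 -0.0091  0.0819];[174 275] [ 0.5387 -0.1001  0.0938];[175 249] [0.5347 0.0027 0.0843];[175 270] [ 0.5353 -0.0806  0.0872];[175 276] [ 0.535  -0.1041  0.0919];[176 250] [ 0.5313 -0.0011  0.0792];[176 269] [ 0.5315 -0.0767  0.0851];[176 275] [ 0.5311 -0.1003  0.0909];[177 250] [ 0.5269 -0.0013  0.0835];[177 256] [ 0.5275 -0.0251  0.0798];[177 272] [ 0.527  -0.0884  0.0907];[178 249] [0.5232 0.0027 0.0798];[178 255] [ 0.5233 -0.0212  0.0813];[178 269] [ 0.5236 -0.0768  0.0845];[178 275] [ 0.5234 -0.1004  0.0891];[179 254] [ 0.5193 -0.0172  0.0806];[179 267] [ 0.5193 -0.0688  0.0864];[179 274] [ 0.5191 -0.0964  0.0909];[180 255] [ 0.5148 -0.0214  0.0868];[180 266] [ 0.5161 -0.0651  0.0777];[180 272] [ 0.5155 -0.0887  0.0865];[181 255] [ 0.511  -0.0214  0.0845];[181 263] [ 0.512  -0.0531  0.0779];[181 269] [ 0.5112 -0.0768  0.0886];[182 254] [ 0.5076 -0.0174  0.0781];[182 260] [ 0.5079 -0.0412  0.07
[... 1263 characters left out ...]
270] [ 0.4561 -0.0813  0.0847];[196 248] [0.4516 0.0059 0.076 ];[196 263] [ 0.452  -0.0537  0.0807];[196 269] [ 0.4522 -0.0775  0.0825];[197 245] [0.4477 0.0179 0.0725];[197 251] [ 0.4476 -0.0062  0.0801];[197 268] [ 0.4483 -0.0736  0.0796];[198 242] [0.4435 0.0297 0.0744];[198 248] [0.4438 0.0058 0.0736];[198 267] [ 0.4444 -0.0697  0.078 ];[199 241] [0.4399 0.0341 0.0649];[199 247] [0.4397 0.0097 0.076 ];[199 268] [ 0.4403 -0.0736  0.0819];[200 242] [0.436  0.03   0.0646];[200 248] [0.4356 0.0056 0.0787];[200 271] [ 0.4365 -0.0856  0.0798];[201 246] [0.432  0.0138 0.0687];[201 271] [ 0.4325 -0.0856  0.0812];[202 269] [ 0.4286 -0.0778  0.0772];[ 0.4346 -0.2529  0.0743] [0.5305 0.1431 0.073 ]
```

View pics/c0.png

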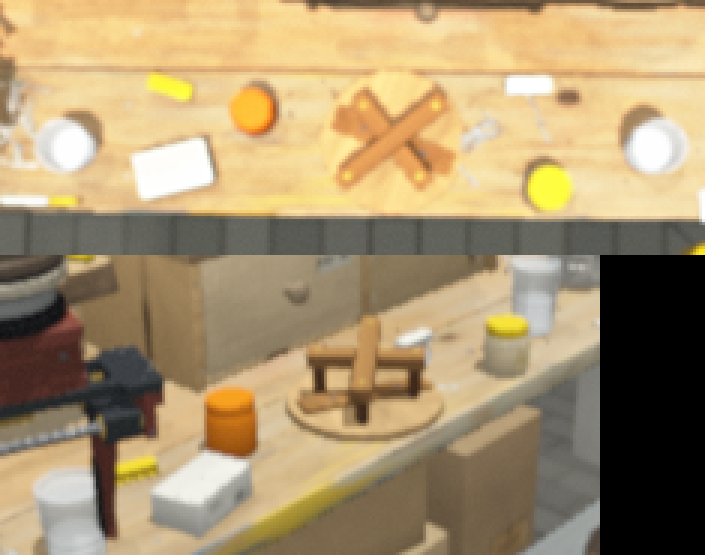

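Candidates for the jar: the yellow-lidded pale jar at top px (313,201), world ≈ (0.433,-0.255), and the orange look-alike at (214,176). The crop shows a pale body with a yellow lid for the first, so I choose that one. First I'll move over the board for a wrist view.

Emit:
servo_tool(targets=[[-23,-30,-5,0,0,0],[-23,-30,-5,0,0,0],[-23,-30,-5,0,0,0],[-23,-30,-5,0,0,0],[-23,-30,-5,0,0,0],[-23,-30,-5,0,0,0],[-23,-30,-5,0,0,0],[-23,-30,-5,0,0,0],[-23,-30,-5,0,0,0],[-23,-30,-5,0,0,0]])

```text
time: 1.43
tcp_pos: [0.3213, 0.2273, 0.271]
tcp_rot: [-0.002, 0.154, 0.988, 0.001]
force: [0.9, -0.7, 0.7]
width: 1.003
```

Run:
```python
from h import *
print(viewer.calibration('wrist'))
p,r=tool();print(p,r.as_matrix(),env.read_state()['q'])
```

```text
{'fx': 319.0712194094062, 'fy': 319.0712194094062, 'cx': 258.8729723952561, 'cy': 191.9498360899846, 'k1': -0.06480684068464625, 'tool_from_camera': array([[ 0.0003, -0.9571, -0.2898,  0.0784],
       [ 1.    ,  0.0002,  0.0003,  0.0004],
       [-0.0002, -0.2898,  0.9571, -0.1621],
       [ 0.    ,  0.    ,  0.    ,  1.    ]])}
[0.3213 0.2273 0.271 ] [[-0.9524  0.305  -0.0027]
 [ 0.305   0.9524  0.0027]
 [ 0.0034  0.0018 -1.    ]] [-0.9272 -0.0517  0.185   2.0466  0.0062  1.146   0.5158]
```

Emit:
servo_tool(targets=[[-23,-29,-4,0,0,0],[-23,-29,-4,0,0,0],[-23,-29,-4,0,0,0],[-23,-29,-4,0,0,0],[-23,-29,-4,0,0,0],[-23,-29,-4,0,0,0],[-23,-29,-4,0,0,0],[-23,-29,-4,0,0,0],[0,0,0,0,0,7],[0,0,0,0,0,7]])

```text
time: 2.27
tcp_pos: [0.4293, -0.0743, 0.3081]
tcp_rot: [0.004, 0.275, 0.961, 0.006]
force: [0.3, 0.1, -0.5]
width: 1.001
```

Run:
```python
from h import *
T=wristT();im,d=shot('wrist','w1');np.save('pics/T1.npy',T)
print(env.read_state()['q'],env.read_state()['tcp_pos'])
for t in ['base_board','jar_stand','short_leg','long_leg','honey_jar']:
    print(t,[(np.array(r['centre']).round(3),round(r['p'],2)) for r in viewer.place_of('wrist',t)])
```

```text
[-0.5875 -0.0359  0.6517  1.9362  0.0127  1.2235  1.0639] [ 0.4294 -0.0747  0.3083]
base_board [(array([ 0.496, -0.04 , -0.007]), 0.83), (array([0.567, 0.267, 0.001]), 0.67)]
jar_stand [(array([ 0.488, -0.046,  0.013]), 0.79)]
short_leg [(array([ 0.54 , -0.098,  0.032]), 0.8), (array([0.443, 0.009, 0.014]), 0.55)]
long_leg []
honey_jar [(array([ 0.531,  0.145, -0.001]), 0.82), (array([ 0.425, -0.258,  0.002]), 0.65)]
```

View pics/w1.png

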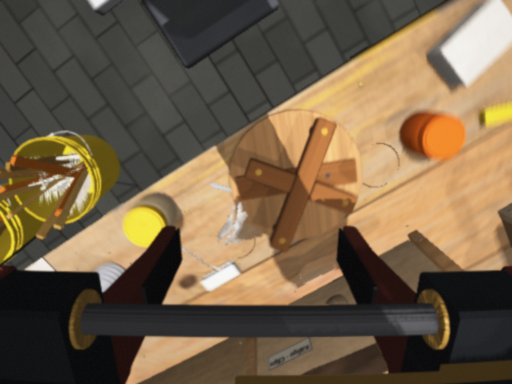

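```bash
cat >> h.py <<'E'
def look(f,roi=.115,c=(.494,-.046),zl=(.045,.13)):
    T=wristT();im,d=shot('wrist',f);P=pts('wrist',d,T)
    return im,d,P
E
python3 - <<'E'
from h import *
d=np.load('pics/w1.npy');P=pts('wrist',d,np.load('pics/T1.npy'));im=cv2.imread('pics/w1.png')
# table/board heights
c=np.array([.494,-.046]);r=np.hypot(P[...,0]-c[0],P[...,1]-c[1])
for a,b in[(.13,.16),(0,.1)]:
    z=P[...,2][(r>=a)&(r<b)&(d>0)];print(np.histogram(z,np.arange(-.02,.11,.005)))
# rasterise height map 1mm and colour
S=500;H=np.zeros((300,300));C=np.zeros((300,300,3),np.uint8)
X=((c[0]+.15-P[...,0])*1000).round().astype(int);Y=((c[1]+.15-P[...,1])*1000).round().astype(int)
ok=(X>=0)&(X<300)&(Y>=0)&(Y<300)&(d>0)
H[X[ok],Y[ok]]=P[...,2][ok];C[X[ok],Y[ok]]=im[ok]
hc=cv2.applyColorMap(np.clip(H*2500,0,255).astype(np.uint8),cv2.COLORMAP_JET)
k=np.ones((2,2),np.uint8);o=np.hstack([cv2.dilate(C,k),cv2.dilate(hc,k)])
cv2.imwrite('pics/hm1.png',cv2.resize(o,(800,400)))
# arms top points
m=(r<.11)&(P[...,2]>.05)&(P[...,2]<.12)
Q=P[m];A=np.c_[Q[:,:2]-c,np.ones(len(Q))]
w=np.ones(len(Q),bool)
for i in range(8):
    s=np.linalg.lstsq(A[w],Q[w,2],rcond=None)[0];e=Q[:,2]-A@s;w=abs(e)<.005
print(s,w.mean(),e[w].std())
np.save('pics/arm.npy',Q[w])
E
```

```text
(array([  10,   15,   50, 3271, 3889,    7,    1,   24,   35,   51,   34,
          0,    0,    0,    0,    0,    0,    0,    0,    0,    0,    1,
         15,   33,   39]), array([-0.02 , -0.015, -0.01 , -0.005,  0.   ,  0.005,  0.01 ,  0.015,
        0.02 ,  0.025,  0.03 ,  0.035,  0.04 ,  0.045,  0.05 ,  0.055,
        0.06 ,  0.065,  0.07 ,  0.075,  0.08 ,  0.085,  0.09 ,  0.095,
        0.1  ,  0.105]))
(array([   0,    0,    0,   44,   45,   20, 6051, 1140, 1553,    5,    2,
          2,    5,    2,    7,   24,   73,  127,  694, 1579, 1891,  602,
         27,    0,    0]), array([-0.02 , -0.015, -0.01 , -0.005,  0.   ,  0.005,  0.01 ,  0.015,
        0.02 ,  0.025,  0.03 ,  0.035,  0.04 ,  0.045,  0.05 ,  0.055,
        0.06 ,  0.065,  0.07 ,  0.075,  0.08 ,  0.085,  0.09 ,  0.095,
        0.1  ,  0.105]))
[ 0.0683 -0.0809  0.0811] 0.9380971337579618 0.0010619360607016753
```

View pics/hm1.png

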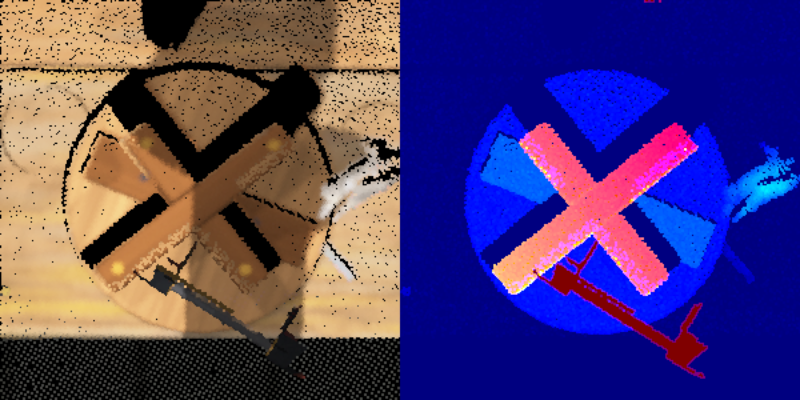

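```bash
cat >> h.py <<'E'
from scipy.optimize import minimize
def rectfit(Q,x0,L,W):
    # signed distance of pts outside rect + fill: fit by matching extremes along width, robust
    f=lambda p:0
    return None
def board(P,d,c=(.494,-.046)):
    c=np.array(c);r=np.hypot(P[...,0]-c[0],P[...,1]-c[1])
    m=(r<.115)&(d>0)&(P[...,2]>.008)&(P[...,2]<.028);Q=P[m][:,:2]
    # keep connected: drop isolated
    cc,rad=cv2.minEnclosingCircle(((Q[np.hypot(*(Q-c).T)<.103]-c)*1000).astype(np.float32))
    m=(r<.1)&(d>0)&(P[...,2]>.0185)&(P[...,2]<.026);B=P[m][:,:2]
    best=None
    for a in np.radians(np.arange(0,180,.5)):
        n=np.array([-np.sin(a),np.cos(a)]);s=(B-c)@n;lo,hi=np.percentile(s,[1,99])
        if best is None or hi-lo<best[0]: best=(hi-lo,a,(lo+hi)/2)
    a=best[1];t=np.array([np.cos(a),np.sin(a)]);q=np.percentile((B-c)@t,[.5,99.5])
    cen=c+t*q.mean()+np.array([-t[1],t[0]])*best[2]
    return c+np.array(cc)/1000,rad,np.degrees(a),best[0],q[1]-q[0],cen
def stand(Q3):
    Q=Q3[:,:2];
    def cost(p):
        t=np.array([np.cos(p[2]),np.sin(p[2])]);D=Q-p[:2];u=D@t;v=D@np.array([-t[1],t[0]])
        sd=lambda u,v,L,W:np.hypot(np.maximum(abs(u)-L,0),np.maximum(abs(v)-W,0))
        return np.minimum(np.minimum(sd(u,v,.088,.0115),sd(v,u,.073,.0115)),.01).mean()
    best=None
    for a in np.radians(np.arange(0,180,10)):
        r=minimize(cost,[*Q.mean(0),a],method='Nelder-Mead',options=dict(xatol=1e-5,fatol=1e-8,initial_simplex=[[*Q.mean(0),a],[Q[:,0].mean()+.01,Q[:,1].mean(),a],[Q[:,0].mean(),Q[:,1].mean()+.01,a],[*Q.mean(0),a+.15]]))
        if best is None or r.fun<best.fun: best=r
    return best.x[:2],np.degrees(best.x[2]),best.fun
E
python3 - <<'E'
from h import *
d=np.load('pics/w1.npy');P=pts('wrist',d,np.load('pics/T1.npy'))
print(board(P,d))
print(stand(np.load('pics/arm.npy')))
E
```

```text
(array([ 0.4944, -0.0463]), 102.71223449707031, np.float64(75.0), np.float64(0.0561991323763974), np.float64(0.18448930631366903), array([ 0.4939, -0.0487]))
(array([ 0.4879, -0.0409]), np.float64(128.84995334123124), np.float64(8.89345663129207e-05))
```

```bash
cat >> h.py <<'E'
def board(P,d,c=(.494,-.046)):
    c=np.array(c);r=np.hypot(P[...,0]-c[0],P[...,1]-c[1]);Z=cv2.medianBlur(P[...,2].astype(np.float32),5)
    k=np.ones((3,3),np.uint8)
    m=((r<.12)&(d>0)&(Z>.009)&(Z<.027)).astype(np.uint8);m=cv2.morphologyEx(m,cv2.MORPH_OPEN,k)
    Q=P[m>0][:,:2]-c
    th=np.degrees(np.arctan2(Q[:,1],Q[:,0]));E=[]
    for a in range(-180,180,4):
        s=Q[(th>=a)&(th<a+4)]
        if len(s)>10:
            rr=np.hypot(*s.T);E.append(s[rr.argmax()])
    E=np.array(E)
    from scipy.optimize import least_squares
    o=least_squares(lambda p:np.hypot(*(E-p).T)-.0995,[0,0],loss='soft_l1',f_scale=.001)
    bc=c+o.x
    m=((r<.1)&(d>0)&(Z>.018)&(Z<.026)).astype(np.uint8);m=cv2.morphologyEx(m,cv2.MORPH_OPEN,np.ones((5,5),np.uint8))
    B=P[m>0][:,:2]
    f=lambda p:np.mean(np.maximum(abs((B-bc)@np.array([-np.sin(p[0]),np.cos(p[0])])-0)-.017,0))
    A=np.radians(np.arange(0,180,.5));F=[f([a]) for a in A];
    good=np.degrees(A[np.array(F)<=min(F)+2e-5])
    return bc,np.median(abs(o.fun)),(good.min(),good.max()),min(F),len(B),B
E
python3 - <<'E'
from h import *
d=np.load('pics/w1.npy');P=pts('wrist',d,np.load('pics/T1.npy'))
b=board(P,d);print(b[:-1]);B=b[-1]
for a in range(60,85,2):
    n=np.array([-np.sin(np.radians(a)),np.cos(np.radians(a))]);t=np.array([n[1],-n[0]]);s=(B-b[0])@n;u=(B-b[0])@t
    print(a,np.percentile(s[u>0],[1,99])*1e3,np.percentile(s[u<0],[1,99])*1e3,np.percentile(u,[1,99])*1e3)
E
```

```text
(array([ 0.4937, -0.0437]), np.float64(0.0005898500880621368), (np.float64(67.0), np.float64(68.5)), np.float64(4.6255836753827716e-05), 1485)
60 [-8.7918 26.896 ] [-26.427   6.658] [-85.7807  86.6231]
62 [-10.8672  24.3052] [-23.7749   9.408 ] [-86.1126  86.7558]
64 [-13.1099  21.835 ] [-21.2076  12.1353] [-86.2486  86.8619]
66 [-15.5541  19.1304] [-19.013  14.914] [-86.1809  87.0399]
68 [-18.1763  16.851 ] [-16.9411  17.8175] [-86.3411  87.127 ]
70 [-20.8997  15.0715] [-15.4712  20.4988] [-86.3141  87.1166]
72 [-23.6504  13.3355] [-13.9674  23.2487] [-86.2202  87.0372]
74 [-26.1208  11.5553] [-12.6828  26.0804] [-86.2492  86.9599]
76 [-28.5201   9.897 ] [-11.3948  28.8908] [-86.0476  86.6135]
78 [-30.9239   8.2474] [-10.2672  31.666 ] [-85.6928  86.2975]
80 [-33.5519   6.5723] [-9.0995 34.4026] [-85.2656  85.9851]
82 [-36.1709   4.9137] [-7.8754 37.0256] [-84.9028  85.6619]
84 [-38.7462   3.3431] [-6.6084 39.5976] [-84.3327  85.3019]
```

```bash
cat >> h.py <<'E'
def pose(heading,n=(0,0,1)):
    z=-np.array(n,float);z/=np.linalg.norm(z);a=np.radians(heading)
    x=np.array([np.cos(a),np.sin(a),0]);x-=z*(x@z);x/=np.linalg.norm(x)
    return R.from_matrix(np.c_[x,np.cross(z,x),z])
def go(pos,Rt):
    p,r=tool();w=(r.inv()*Rt).as_rotvec(degrees=True)
    s=env.read_state()
    print('t',round(s['time'],2),'tcp',p,'rot left(tool,deg)',w.round(2),'shift mm now axes',(r.inv().apply(np.array(pos)-p)*1e3).round(1),'in final axes',(Rt.inv().apply(np.array(pos)-p)*1e3).round(1),'q',s['q'],'F',s['force'],'w',s['width'])
E
python3 - <<'E'
from h import *
n=np.array([-.0683,.0809,1]);n/=np.linalg.norm(n)
Q=np.load('pics/arm.npy')
c=np.array([.4879,-.0409]);t=np.array([-.627,.779])
z=.0811+ (c-[.494,-.046])@[.0683,-.0809]; print('centre top z',z)
top=np.array([*c,z]); g=c+.030*t; gz=z+(g-c)@[.0683,-.0809]
G=np.array([*g,gz])-n*.030   # TCP 30 mm below arm top (grasp point 11 below top)
print('TCP grasp',G); go(G,pose(128.85,n)); go(G+n*.08,pose(128.85,n))
E
```

```text
centre top z 0.08027078
TCP grasp [ 0.4711 -0.0199  0.0473]
t 2.57 tcp [ 0.4289 -0.0718  0.3077] rot left(tool,deg) [ 1.69 -5.96 19.83] shift mm now axes [ -8.3  62.8 261.3] in final axes [ 41.3  64.8 257.7] q [-0.5906 -0.0362  0.6484  1.9378  0.0123  1.2237  1.0786] F [ 0.5745 -0.5995 -0.3192] w 1.0032800227698753
t 2.57 tcp [ 0.4289 -0.0718  0.3077] rot left(tool,deg) [ 1.69 -5.96 19.83] shift mm now axes [ -0.6  66.5 181.8] in final axes [ 41.3  64.8 177.7] q [-0.5906 -0.0362  0.6484  1.9378  0.0123  1.2237  1.0786] F [ 0.5745 -0.5995 -0.3192] w 1.0032800227698753
```

Emit:
servo_tool(targets=[[0,0,0,0.6,-2,6.6],[0,0,0,0.6,-2,6.6],[0,0,0,0.6,-2,6.6],[6,9,25,0,0,0],[6,9,25,0,0,0],[6,9,25,0,0,0],[6,9,25,0,0,0],[6,9,25,0,0,0],[6,9,25,0,0,0],[6,9,20,0,0,0]])

```text
time: 3.4
tcp_pos: [0.4682, -0.0054, 0.1331]
tcp_rot: [0.055, 0.424, 0.904, -0.018]
force: [0.5, -0.3, 0.6]
width: 0.995
```

Run:
```python
from h import *
n=np.array([-.0683,.0809,1]);n/=np.linalg.norm(n)
im,d,P=look('w2')
go([.4711,-.0199,.0473],pose(128.85,n))
```

```text
t 3.45 tcp [ 0.4672 -0.0034  0.1301] rot left(tool,deg) [0.63 0.45 1.09] shift mm now axes [-5.7 -8.6 83.8] in final axes [-6.5 -7.5 83.9] q [-0.6187  0.228   0.5232  2.1616 -0.0384  0.7096  0.6149] F [-0.9767  1.1095 -1.9691] w 0.9976180400487312
```

View pics/w2.png

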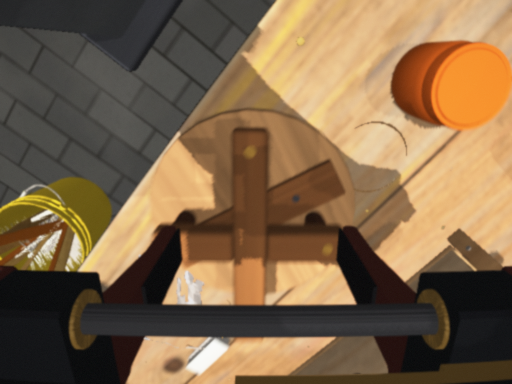

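Emit:
servo_tool(targets=[[-3,-4,5,0.6,0.4,1.1],[-3,-3,8,0,0,0],[0,0,12,0,0,0],[0,0,12,0,0,0],[0,0,12,0,0,0],[0,0,10,0,0,0],[0,0,0,0,0,0],[0,0,0,0,0,0],[0,0,0,0,0,0],[0,0,0,0,0,0]])

```text
time: 4.28
tcp_pos: [0.4718, -0.0218, 0.0752]
tcp_rot: [0.05, 0.429, 0.902, -0.02]
force: [-0.1, 0.0, 0.5]
width: 1.003
```

Run:
```python
from h import *
n=np.array([-.0683,.0809,1]);n/=np.linalg.norm(n)
im,d,P=look('w3')
go([.4711,-.0199,.0473],pose(128.85,n))
```

```text
t 4.33 tcp [ 0.472  -0.0218  0.0753] rot left(tool,deg) [0.28 0.16 0.23] shift mm now axes [ 5.1  0.3 27.6] in final axes [ 5.   0.4 27.6] q [-0.5247  0.3421  0.484   2.192  -0.1321  0.5799  0.7203] F [ 1.0008  0.024  -0.3452] w 0.9971598708514829
```

View pics/w3.png

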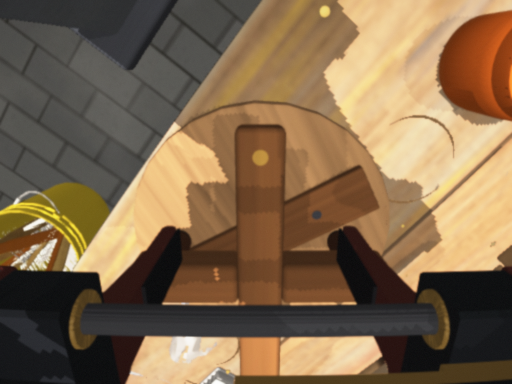

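Emit:
servo_tool(targets=[[5,0,5,0,0,0],[1,0,9,0,0,0],[0,0,8,0,0,0],[0,0,5,0,0,0],[0,0,0,0,0,0],[0,0,0,0,0,0],[0,0,0,0,0,0],[0,0,0,0,0,0],[0,0,0,0,0,0],[0,0,0,0,0,0]])

```text
time: 5.17
tcp_pos: [0.4704, -0.0185, 0.0456]
tcp_rot: [0.051, 0.429, 0.902, -0.02]
force: [-0.3, -0.1, 0.3]
width: 0.997
```

Run:
```python
from h import *
n=np.array([-.0683,.0809,1]);n/=np.linalg.norm(n)
go([.4711,-.0199,.0473],pose(128.85,n))
```

```text
t 5.17 tcp [ 0.4704 -0.0185  0.0456] rot left(tool,deg) [0.35 0.17 0.3 ] shift mm now axes [-1.7 -0.3 -1.6] in final axes [-1.7 -0.3 -1.6] q [-0.4975  0.3972  0.4477  2.2145 -0.173   0.5037  0.7461] F [-0.282  -0.06    0.3269] w 0.9973832164961862
```

Close.

Emit:
servo_tool(targets=[[0,0,0,0,0,0],[0,0,0,0,0,0],[0,0,0,0,0,0],[0,0,0,0,0,0],[0,0,0,0,0,0],[0,0,0,0,0,0],[0,0,0,0,0,0],[0,0,0,0,0,0],[0,0,0,0,0,0],[0,0,0,0,0,0]], jaw=1, grip_force=55)

```text
time: 6.0
tcp_pos: [0.4708, -0.0183, 0.0463]
tcp_rot: [0.051, 0.429, 0.902, -0.019]
force: [-1.5, 2.9, 1.7]
width: 0.294
```

Run:
```python
from h import *
n=np.array([-.0683,.0809,1]);n/=np.linalg.norm(n)
go([.4711,-.0199,.0473],pose(128.85,n))
```

```text
t 6.0 tcp [ 0.4708 -0.0183  0.0463] rot left(tool,deg) [0.42 0.19 0.29] shift mm now axes [-1.5 -0.8 -0.9] in final axes [-1.5 -0.8 -0.9] q [-0.4979  0.3958  0.448   2.2142 -0.1727  0.5041  0.7458] F [-1.5389  2.9395  1.7187] w 0.29413294297915826
```

Emit:
servo_tool(targets=[[0,0,-8,0,0,0],[0,0,-10,0,0,0],[0,0,-10,0,0,0],[0,0,0,0,3,0],[0,0,0,0,3,0],[0,0,0,0,0,0],[0,0,0,0,0,0],[0,0,0,0,0,0],[0,0,0,0,0,0],[0,0,0,0,0,0]])

```text
time: 6.83
tcp_pos: [0.4654, -0.0144, 0.0787]
tcp_rot: [0.002, 0.428, 0.904, 0.002]
force: [0.3, 0.6, -3.8]
width: 0.291
```

Run:
```python
from h import *
im,d,P=look('w4')
go([.47,-.0199,.08],pose(128.85))
```

```text
t 6.88 tcp [ 0.4653 -0.0143  0.0786] rot left(tool,deg) [0.33 0.11 0.52] shift mm now axes [-7.3  0.1 -1.4] in final axes [-7.3  0.1 -1.4] q [-0.42    0.3512  0.4231  2.145  -0.2294  0.6814  0.8458] F [-0.4008 -0.3371 -3.2079] w 0.2935598800104992
```

View pics/w4.png

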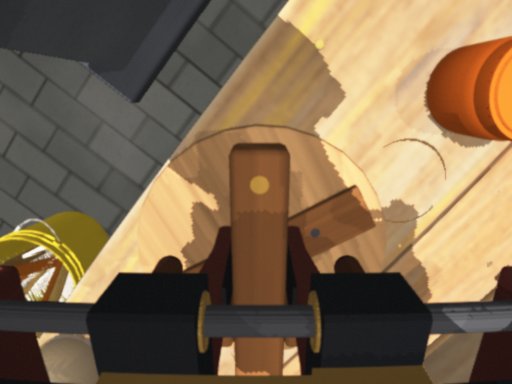

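Emit:
servo_tool(targets=[[0,0,0,0,0,5],[0,0,0,0,0,6],[0,0,0,0,0,6],[0,0,0,0,0,6],[0,0,0,0,0,6],[0,0,0,0,0,6],[0,0,0,0,0,6],[0,0,0,0,0,6],[0,0,0,0,0,4],[0,0,0,0,0,0]])

```text
time: 7.72
tcp_pos: [0.4626, -0.0115, 0.0776]
tcp_rot: [0.002, 0.787, 0.617, 0.001]
force: [-0.1, 0.0, -3.3]
width: 0.292
```

Run:
```python
from h import *
im,d,P=look('w5')
go([.5058,-.0141,.0786],pose(67.75))
```

```text
t 7.77 tcp [ 0.4625 -0.0114  0.0775] rot left(tool,deg) [0.24 0.02 8.67] shift mm now axes [ 7.5 42.8 -0.9] in final axes [13.9 41.1 -1.1] q [-0.6182  0.3892  0.6649  2.1617 -0.3704  0.698   0.0605] F [-0.5325  1.2564 -2.0089] w 0.2933996124356133
```

View pics/w5.png

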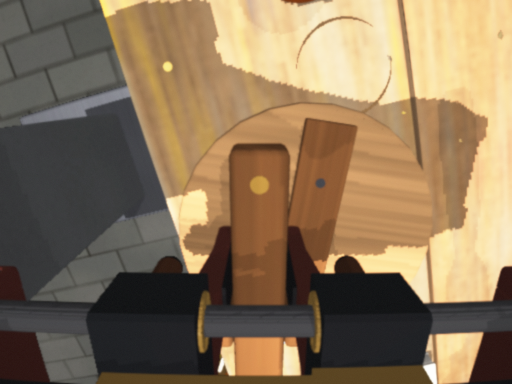

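Emit:
servo_tool(targets=[[0,0,0,0,0,5],[0,0,0,0.2,0,4],[5,15,0,0,0,0],[5,15,0,0,0,0],[4,11,0,0,0,0],[0,0,0,0,0,0],[0,0,0,0,0,0],[0,0,0,0,0,0],[0,0,0,0,0,0],[0,0,0,0,0,0]])

```text
time: 8.6
tcp_pos: [0.5029, -0.0123, 0.0764]
tcp_rot: [-0.001, 0.827, 0.563, -0.002]
force: [-0.7, 0.0, -2.9]
width: 0.294
```

Run:
```python
from h import *
im,d,P=look('w6')
go([.5058,-.0141,.0786],pose(67.75))
# near end of arm: plane
p,r=tool()
L=r.inv().apply((P-p).reshape(-1,3)).reshape(P.shape)  # tool coords
m=(abs(L[...,1])<.012)&(L[...,0]>.015)&(L[...,0]<.08)&(L[...,2]<-.01)&(L[...,2]>-.06)&(d>0)
Q=L[m];print(len(Q),np.polyfit(Q[:,0],Q[:,2],1),np.percentile(Q[:,0],[1,99]),np.median(Q[:,1]))
```

```text
t 8.65 tcp [ 0.5028 -0.0123  0.0764] rot left(tool,deg) [-0.2   0.11  0.73] shift mm now axes [-0.6  3.4 -2.2] in final axes [-0.5  3.5 -2.2] q [-0.5994  0.4654  0.6796  2.0643 -0.4234  0.755  -0.0312] F [ 0.2366 -1.1426 -2.8854] w 0.2924081894016693
5510 [ 0.0556 -0.0327] [0.0155 0.0588] 0.00013846749819527648
```

View pics/w6.png

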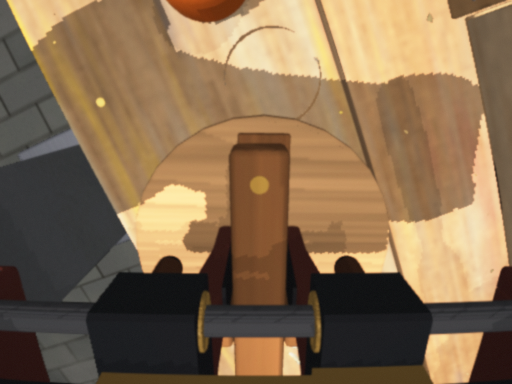

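Run:
```python
from h import *
d=np.load('pics/w6.npy');P=pts('wrist',d,wristT())
p,r=tool()
bc=np.array([.4937,-.0437]);rr=np.hypot(*(P[...,:2]-bc).transpose(2,0,1))
for nm,m in [('board',(rr<.098)&(P[...,2]>.006)&(P[...,2]<.0185)),('table',(rr>.11)&(rr<.2)&(abs(P[...,2])<.01))]:
    m&=d>0;Q=P[m];A=np.c_[Q[:,:2]-bc,np.ones(len(Q))];print(nm,len(Q),np.linalg.lstsq(A,Q[:,2],rcond=None)[0])
L=r.inv().apply((P-p).reshape(-1,3)).reshape(P.shape)
m=(abs(L[...,1])<.014)&(L[...,0]>.0)&(L[...,0]<.08)&(L[...,2]<-.01)&(L[...,2]>-.06)&(d>0)
Q=L[m];
for a in np.arange(0,.065,.005):
    s=(Q[:,0]>=a)&(Q[:,0]<a+.005)
    if s.sum()>20: print(round(a,3),s.sum(),np.median(Q[s,2]))
```

```text
board 21584 [0.0009 0.0012 0.014 ]
table 67923 [0.0003 0.0001 0.    ]
0.0 605 -0.031081141402642568
0.005 725 -0.031199621113415125
0.01 839 -0.03124617813704659
0.015 564 -0.03100877359301428
0.02 578 -0.03097305269884297
0.025 601 -0.030991503254301778
0.03 623 -0.03101832357669402
0.035 642 -0.031019091238245568
0.04 661 -0.03113317350859068
0.045 691 -0.03115822444467517
0.05 705 -0.031144503790749303
0.055 845 -0.03000301371603321
```

Emit:
servo_tool(targets=[[-1,3.5,0,-0.2,0.1,0.7],[0,0,0,0,0,0],[0,0,0,0,0,0],[0,0,0,0,0,0],[0,0,0,0,0,0],[0,0,0,0,0,0],[0,0,0,0,0,0],[0,0,0,0,0,0],[0,0,0,0,0,0],[0,0,0,0,0,0]])

```text
time: 9.48
tcp_pos: [0.505, -0.0146, 0.0766]
tcp_rot: [-0.0, 0.83, 0.557, 0.0]
force: [0.4, 0.3, -4.1]
width: 0.291
```

Run:
```python
from h import *
im,d,P=look('w7')
go([.5054,-.0150,.050],pose(67.75))
print(board(P,d)[:-1])
p,r=tool();L=r.inv().apply((P-p).reshape(-1,3)).reshape(P.shape)
Z=P[...,2]
b=(Z>.019)&(Z<.026)&(L[...,0]>.05)&(L[...,0]<.1)&(abs(L[...,1])<.03)&(d>0)
Q=L[b];
for a in np.arange(.05,.1,.005):
    s=(Q[:,0]>=a)&(Q[:,0]<a+.005)
    if s.sum()>20: print(round(a,3),s.sum(),np.percentile(Q[s,1],[1,50,99])*1e3)
print(viewer.place_of('wrist','base_board'))
```

```text
t 9.53 tcp [ 0.5051 -0.0146  0.0766] rot left(tool,deg) [-0.01 -0.03 -0.01] shift mm now axes [-0.3  0.5 26.6] in final axes [-0.3  0.5 26.6] q [-0.5953  0.467   0.6817  2.0622 -0.4284  0.7532 -0.0352] F [ 0.5529  0.0538 -3.979 ] w 0.29340146099146913
(array([ 0.4941, -0.0438]), np.float64(0.0002677553958249784), (np.float64(66.5), np.float64(68.0)), np.float64(5.596844741873723e-07), 588)
0.05 404 [-16.9412   0.664   18.2843]
0.055 155 [-16.5632   0.6684  17.8774]
[]
```

View pics/w7.png

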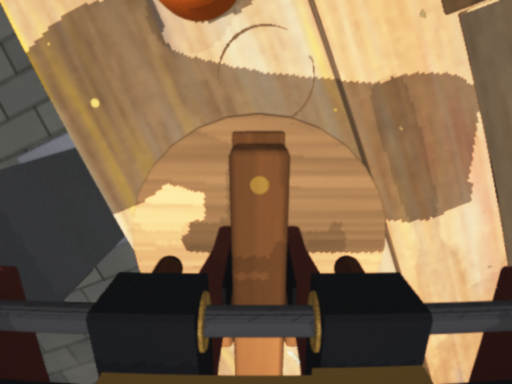

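Aligned with the batten within 1 mm; lowering about 26 mm.

Emit:
servo_tool(targets=[[0,0.4,6,0,0,0],[0,0,6,0,0,0],[0,0,4,0,0,0],[0,0,4,0,0,0],[0,0,3,0,0,0],[0,0,2,0,0,0],[0,0,0,0,0,0],[0,0,0,0,0,0],[0,0,0,0,0,0],[0,0,0,0,0,0]])

```text
time: 10.42
tcp_pos: [0.5055, -0.0145, 0.0499]
tcp_rot: [-0.001, 0.83, 0.557, 0.0]
force: [-0.8, 1.0, -0.3]
width: 0.29
```

Run:
```python
from h import *
go([.5054,-.0150,.050],pose(67.75))
```

```text
t 10.42 tcp [ 0.5055 -0.0145  0.0499] rot left(tool,deg) [-0.09 -0.13  0.  ] shift mm now axes [-0.5  0.1 -0.1] in final axes [-0.5  0.1 -0.1] q [-0.5593  0.5103  0.6414  2.0759 -0.4743  0.7018  0.0038] F [-0.8101  0.9908 -0.3405] w 0.2902547842034158
```

Emit:
servo_tool(targets=[[0,0,0,0,0,0],[0,0,0,0,0,0],[0,0,0,0,0,0],[0,0,0,0,0,0],[0,0,0,0,0,0],[0,0,0,0,0,0],[0,0,-12,0,0,0],[0,0,-25,0,0,0],[0,0,-35,0,0,0],[0,0,-40,0,0,0]], jaw=0)

```text
time: 11.25
tcp_pos: [0.5016, -0.0158, 0.1608]
tcp_rot: [-0.003, 0.831, 0.557, -0.006]
force: [1.1, 1.0, 1.6]
width: 0.99
```

Emit:
servo_tool(targets=[[0,0,-40,0,0,0],[20,0,-30,0,0,0],[25,0,-10,0,0,0],[25,0,0,0,0,0],[10,0,0,0,0,0],[0,0,0,0,0,0],[0,0,0,0,0,0],[0,0,0,0,0,0],[0,0,0,0,0,0],[0,0,0,0,0,0]])

```text
time: 12.08
tcp_pos: [0.534, 0.052, 0.2573]
tcp_rot: [-0.0, 0.834, 0.552, -0.001]
force: [0.3, -0.6, -0.2]
width: 0.999
```

Run:
```python
from h import *
im,d,P=look('w8')
go([.43,-.255,.2],pose(67.75))
print(board(P,d)[:-1])
c=np.array([.4937,-.0437]);r=np.hypot(*(P[...,:2]-c).transpose(2,0,1))
m=(r<.11)&(P[...,2]>.05)&(P[...,2]<.12)&(d>0)
Q=P[m];A=np.c_[Q[:,:2]-c,np.ones(len(Q))];w=np.ones(len(Q),bool)
for i in range(8):
    s=np.linalg.lstsq(A[w],Q[w,2],rcond=None)[0];e=Q[:,2]-A@s;w=abs(e)<.005
print(s,w.mean(),e[w].std(),stand(Q[w]))
for n in ['wrist']:
  print([(np.array(r['centre']).round(3),round(r['p'],2)) for r in viewer.place_of(n,'honey_jar')])
```

```text
t 12.13 tcp [0.5339 0.0519 0.2573] rot left(tool,deg) [-0.09  0.07 -0.82] shift mm now axes [-323.    24.7   57.6] in final axes [-323.4   20.    57.3] q [-0.8354  0.2808  0.8106  1.8029 -0.221   1.1537 -0.3563] F [-0.2583  0.0652 -0.3024] w 0.9991028408249336
(array([ 0.4947, -0.0432]), np.float64(0.0005262856266879112), (np.float64(68.0), np.float64(68.5)), np.float64(2.1942527042546708e-05), 180)
[-0.0007 -0.0032  0.0805] 0.8919672740795835 0.0010392034209095646 (array([ 0.495 , -0.0418]), np.float64(67.65285891812394), np.float64(8.11591035448953e-05))
[(array([ 0.529,  0.145, -0.004]), 0.92), (array([ 0.43 , -0.256, -0.   ]), 0.9)]
```

View pics/w8.png

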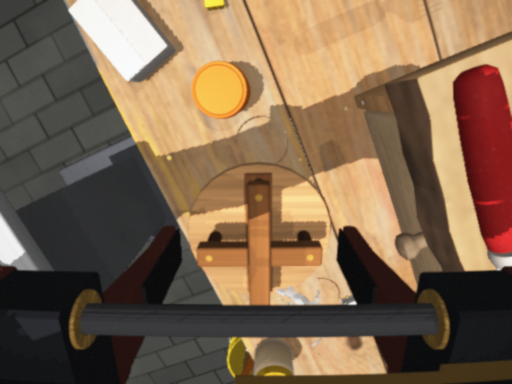

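Emit:
servo_tool(targets=[[-30,2,4,0,0,0],[-36,3,5,0,0,0],[-36,3,5,0,0,0],[-36,3,5,0,0,0],[-36,3,5,0,0,0],[-36,3,5,0,0,0],[-36,3,5,0,0,0],[-36,3,5,0,0,0],[0,0,0,0,0,0],[0,0,0,0,0,0]])

```text
time: 13.02
tcp_pos: [0.4383, -0.2297, 0.216]
tcp_rot: [0.0, 0.835, 0.551, -0.001]
force: [0.2, 0.6, -0.7]
width: 1.004
```

```bash
cat >> h.py <<'E'
def jarpos(P,d,c=(.431,-.256)):
    r=np.hypot(P[...,0]-c[0],P[...,1]-c[1]);m=(r<.05)&(P[...,2]>.06)&(P[...,2]<.08)&(d>0)
    Q=P[m];(cx,cy),rad=cv2.minEnclosingCircle(((Q[:,:2]-c)*1e4).astype(np.float32))
    return np.array(c)+np.array([cx,cy])/1e4,rad/10,np.median(Q[:,2]),Q[:,:2].mean(0)
E
python3 - <<'E'
from h import *
im,d,P=look('w9')
print(jarpos(P,d))
print([(np.array(r['centre']).round(3),round(r['p'],2)) for r in viewer.place_of('wrist','honey_jar')])
for n in ['pot_stack','short_pots']:print(n,[(np.array(r['centre']).round(3),round(r['p'],2)) for r in viewer.place_of('wrist',n)])
go([.4305,-.2555,.03],pose(68.6))
E
```

```text
(array([ 0.4297, -0.252 ]), 29.43616943359375, np.float64(0.07062973522682137), array([ 0.4304, -0.2503]))
[(array([ 0.427, -0.255,  0.002]), 0.62)]
pot_stack [(array([ 0.484, -0.392,  0.   ]), 0.85)]
short_pots []
t 13.22 tcp [ 0.4399 -0.2269  0.2162] rot left(tool,deg) [-0.    0.06 -1.42] shift mm now axes [-29.8   2.4 186.2] in final axes [-30.    1.6 186.2] q [-0.3821  0.2568  0.919   1.9548 -0.2348  1.041   0.2428] F [ 0.3192 -0.3367 -0.2519] w 0.9994398768402057
```

View pics/w9.png

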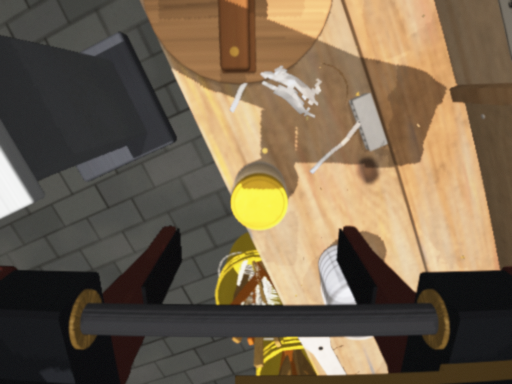

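Emit:
servo_tool(targets=[[-10,1,5,0,0,0],[-10,1,15,0,0,0],[-8,0,20,0,0,0],[0,0,25,0,0,0],[0,0,20,0,0,0],[0,0,15,0,0,0],[0,0,0,0,0,0],[0,0,0,0,0,0],[0,0,0,0,0,0],[0,0,0,0,0,0]])

```text
time: 14.05
tcp_pos: [0.4412, -0.2414, 0.1144]
tcp_rot: [0.001, 0.825, 0.565, 0.002]
force: [-0.9, 0.3, -0.6]
width: 1.0
```

Run:
```python
from h import *
im,d,P=look('w10')
print(jarpos(P,d))
go([.430,-.253,.031],pose(68))
```

```text
(array([ 0.4297, -0.2524]), 29.62266845703125, np.float64(0.07070578984475932), array([ 0.4309, -0.2501]))
t 14.1 tcp [ 0.4414 -0.2414  0.1146] rot left(tool,deg) [ 0.24 -0.19  0.78] shift mm now axes [-15.2  -6.8  83.5] in final axes [-15.   -6.2  83.6] q [-0.2232  0.4224  0.8077  2.0453 -0.4163  0.8359  0.4552] F [0.5167 0.5324 0.6424] w 1.0026093866373056
```

View pics/w10.png

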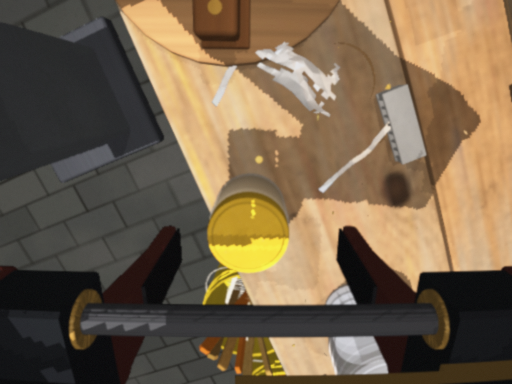

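Emit:
servo_tool(targets=[[-8,-4,2,0,0,0],[-6,-2,3,0,0,0],[0,0,0,0,0,0],[0,0,0,0,0,0],[0,0,0,0,0,0],[0,0,0,0,0,0],[0,0,0,0,0,0],[0,0,0,0,0,0],[0,0,0,0,0,0],[0,0,0,0,0,0]])

```text
time: 14.93
tcp_pos: [0.431, -0.2542, 0.1117]
tcp_rot: [0.003, 0.825, 0.565, 0.004]
force: [0.3, 0.1, 0.0]
width: 0.998
```

Run:
```python
from h import *
go([.4298,-.2525,.031],pose(68))
```

```text
t 14.93 tcp [ 0.431  -0.2542  0.1117] rot left(tool,deg) [ 0.53 -0.26  0.76] shift mm now axes [ 0.8 -2.5 80.6] in final axes [ 1.1 -1.8 80.7] q [-0.1903  0.4192  0.8052  2.0577 -0.4211  0.8216  0.4925] F [0.2804 0.0695 0.0131] w 0.9983101574440658
```

Emit:
servo_tool(targets=[[1,-1.8,8,0.5,-0.3,0.7],[0,0,16,0,0,0],[0,0,16,0,0,0],[0,0,16,0,0,0],[0,0,14,0,0,0],[0,0,8,0,0,0],[0,0,2,0,0,0],[0,0,0,0,0,0],[0,0,0,0,0,0],[0,0,0,0,0,0]])

```text
time: 15.77
tcp_pos: [0.4302, -0.2512, 0.0258]
tcp_rot: [-0.001, 0.83, 0.558, -0.002]
force: [0.1, -0.5, 0.1]
width: 1.0
```

Run:
```python
from h import *
go([.4298,-.2525,.031],pose(68))
```

```text
t 15.77 tcp [ 0.4302 -0.2512  0.0258] rot left(tool,deg) [-0.16  0.14 -0.1 ] shift mm now axes [-1.4  0.1 -5.2] in final axes [-1.3  0.1 -5.2] q [-0.0889  0.562   0.6779  2.1064 -0.5689  0.663   0.5913] F [ 0.1373 -0.4643  0.0862] w 1.000364383956678
```

Emit:
servo_tool(targets=[[-1.3,0,0,0,0,0],[0,0,0,0,0,0],[0,0,0,0,0,0],[0,0,0,0,0,0],[0,0,0,0,0,0],[0,0,0,0,0,0],[0,0,0,0,0,0],[0,0,0,0,0,0],[0,0,0,0,0,0],[0,0,0,0,0,0]], jaw=1, grip_force=25)

```text
time: 16.6
tcp_pos: [0.4308, -0.2526, 0.0278]
tcp_rot: [0.001, 0.829, 0.559, -0.001]
force: [0.3, -0.7, 1.0]
width: 0.687
```

Run:
```python
from h import *
go([.4298,-.2525,.026],pose(68))
```

```text
t 16.6 tcp [ 0.4308 -0.2526  0.0278] rot left(tool,deg) [ 0.03  0.1  -0.08] shift mm now axes [-0.3 -1.   1.8] in final axes [-0.3 -1.   1.8] q [-0.0875  0.5582  0.6795  2.1052 -0.5675  0.6642  0.5929] F [ 0.3017 -0.717   1.0297] w 0.6874135631552709
```

Emit:
servo_tool(targets=[[0,0,-6,0,0,0],[0,0,-15,0,0,0],[0,0,-25,0,0,0],[0,0,-30,0,0,0],[0,0,-30,0,0,0],[0,0,-25,0,0,0],[0,0,-10,0,0,0],[0,0,0,0,0,0],[0,0,0,0,0,0],[0,0,0,0,0,0]])

```text
time: 17.43
tcp_pos: [0.4281, -0.2519, 0.1741]
tcp_rot: [-0.002, 0.83, 0.558, -0.002]
force: [-0.2, -0.3, -0.8]
width: 0.686
```

Run:
```python
from h import *
im,d,P=look('w11')
go([.4945,-.0430,.150],pose(68))
```

```text
t 17.48 tcp [ 0.4278 -0.2518  0.1738] rot left(tool,deg) [-0.36  0.11 -0.21] shift mm now axes [218.5 -17.1  23.5] in final axes [218.6 -16.4  23.8] q [-0.2859  0.3312  0.897   1.997  -0.311   0.9625  0.3791] F [ 0.5186 -0.9459 -1.8669] w 0.6925300421104049
```

View pics/w11.png

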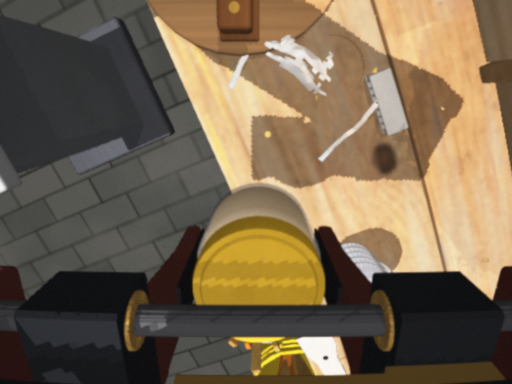

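Emit:
servo_tool(targets=[[12,-1,0,0,0,0],[22,-2,0,0,0,0],[28,-2,0,0,0,0],[30,-2,0,0,0,0],[30,-2,0,0,0,0],[30,-2,0,0,0,0],[25,-2,0,0,0,0],[18,-1,0,0,0,0],[10,-1,0,0,0,0],[0,0,0,0,0,0]])

```text
time: 18.32
tcp_pos: [0.4862, -0.0489, 0.1595]
tcp_rot: [-0.006, 0.832, 0.555, -0.013]
force: [0.4, 0.1, -1.6]
width: 0.693
```

```bash
cat > m.py <<'E'
from h import *
import sys
im,d,P=look(sys.argv[1])
go([.4945,-.0430,.110],pose(68))
p,r=tool();L=r.inv().apply((P-p).reshape(-1,3)).reshape(P.shape)
m=(np.hypot(L[...,0],L[...,1])<.04)&(d>0)&(L[...,2]<-.03)&(L[...,2]>-.06)
Q=L[m];A=np.c_[Q[:,:2],np.ones(len(Q))];w=np.ones(len(Q),bool)
for i in range(8):
    s=np.linalg.lstsq(A[w],Q[w,2],rcond=None)[0];w=abs(Q[:,2]-A@s)<.003
print('lid plane(tool)',s,w.sum(),'ext x',np.percentile(Q[w,0],[1,99]),'y',np.percentile(Q[w,1],[1,99]))
E
python3 m.py w12
```

```text
t 18.37 tcp [ 0.4857 -0.05    0.1595] rot left(tool,deg) [-1.44  0.85 -0.67] shift mm now axes [10.6  6.6 49.2] in final axes [ 9.8  5.5 49.5] q [-0.6821  0.3451  0.8544  2.0113 -0.3084  0.9505 -0.0633] F [ 0.0009 -0.6041 -2.1897] w 0.6920898376205445
lid plane(tool) [ 0.0161  0.0032 -0.0431] 9544 ext x [-0.0261  0.0297] y [-0.0324  0.0328]
```

View pics/w12.png

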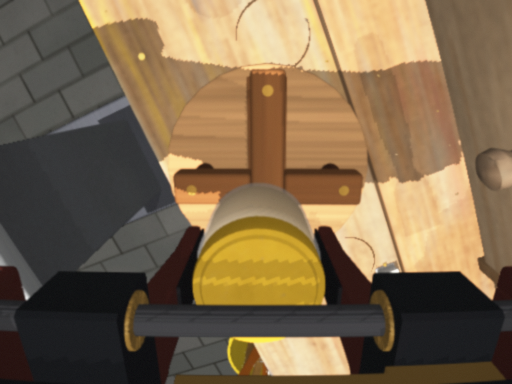

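Emit:
servo_tool(targets=[[6,4,4,-1.4,0.8,-0.7],[4,2,4,0,0,0],[0,0,4,0,0,0],[0,0,0,0,0,0],[0,0,0,0,0,0],[0,0,0,0,0,0],[0,0,0,0,0,0],[0,0,0,0,0,0],[0,0,0,0,0,0],[0,0,0,0,0,0]])

```text
time: 19.2
tcp_pos: [0.4922, -0.0516, 0.1457]
tcp_rot: [0.0, 0.832, 0.555, -0.003]
force: [0.2, -0.2, -1.9]
width: 0.688
```

```bash
python3 m.py w13
python3 - <<'E'
from h import *
d=np.load('pics/w13.npy');P=pts('wrist',d,wristT())
print(board(P,d)[:-1])
c=np.array([.4937,-.0437]);r=np.hypot(*(P[...,:2]-c).transpose(2,0,1))
m=(r<.11)&(P[...,2]>.073)&(P[...,2]<.087)&(d>0);Q=P[m];print(len(Q),stand(Q),np.median(Q[:,2]))
E
```

```text
t 19.25 tcp [ 0.4923 -0.0516  0.1457] rot left(tool,deg) [-0.2   0.33 -0.63] shift mm now axes [ 9.  -1.1 35.7] in final axes [ 8.8 -1.2 35.7] q [-0.6634  0.362   0.8386  2.0287 -0.3371  0.8982 -0.0369] F [ 0.6056  0.0672 -1.5627] w 0.6899049521911864
lid plane(tool) [ 0.0168  0.0018 -0.043 ] 9542 ext x [-0.0274  0.0284] y [-0.0326  0.0329]
  return _methods._mean(a, axis=axis, dtype=dtype,
  ret = ret.dtype.type(ret / rcount)
Traceback (most recent call last):
  File "h.py", line 70, in board
    return bc,np.median(abs(o.fun)),(good.min(),good.max()),min(F),len(B),B
                                     ~~~~~~~~^^
ValueError: zero-size array to reduction operation minimum which has no identity
```

View pics/w13.png

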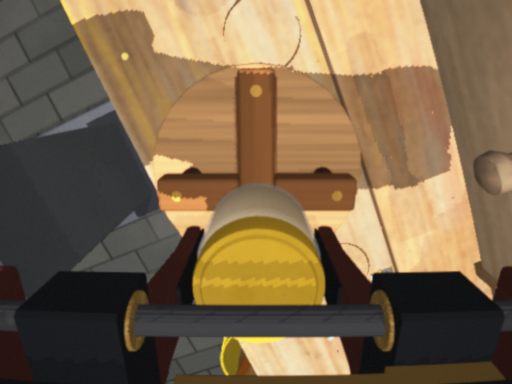

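Emit:
servo_tool(targets=[[7,-1,5,-0.2,0.8,-0.6],[2,0,6,0,0,0],[0,0,6,0,0,0],[0,0,4,0,0,0],[0,0,0,0,0,0],[0,0,0,0,0,0],[0,0,0,0,0,0],[0,0,0,0,0,0],[0,0,0,0,0,0],[0,0,0,0,0,0]])

```text
time: 20.08
tcp_pos: [0.495, -0.0414, 0.122]
tcp_rot: [-0.003, 0.829, 0.56, 0.004]
force: [0.7, -0.0, -1.2]
width: 0.692
```

```bash
python3 m.py w14
python3 - <<'E'
from h import *
d=np.load('pics/w14.npy');P=pts('wrist',d,wristT())
c=np.array([.4937,-.0437]);r=np.hypot(*(P[...,:2]-c).transpose(2,0,1))
m=(r<.11)&(P[...,2]>.073)&(P[...,2]<.087)&(d>0);Q=P[m];print(len(Q),stand(Q),np.median(Q[:,2]))
E
```

```text
t 20.13 tcp [ 0.495  -0.0414  0.122 ] rot left(tool,deg) [-0.   -0.53  0.09] shift mm now axes [-1.8  0.1 12. ] in final axes [-1.7  0.1 12. ] q [-0.6388  0.394   0.7995  2.0521 -0.3897  0.8438  0.0042] F [-0.4296 -0.0933 -0.5789] w 0.6885090580495722
lid plane(tool) [ 0.0162  0.0038 -0.043 ] 9544 ext x [-0.0274  0.0284] y [-0.0332  0.0331]
7922 (array([ 0.4954, -0.0418]), np.float64(67.66377888566885), np.float64(7.531740460765269e-05)) 0.08074457970685871
```

View pics/w14.png

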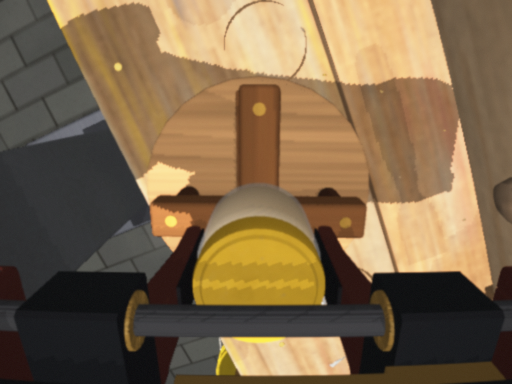

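Emit:
servo_tool(targets=[[-0.5,0,4,0,0,0],[0,0,3,0,0,0],[0,0,2,0,0,0],[0,0,1.5,0,0,0],[0,0,1.5,0,0,0],[0,0,0,0,0,0],[0,0,0,0,0,0],[0,0,0,0,0,0],[0,0,0,0,0,0],[0,0,0,0,0,0]])

```text
time: 20.97
tcp_pos: [0.495, -0.0417, 0.1089]
tcp_rot: [-0.003, 0.829, 0.56, 0.004]
force: [0.1, -0.3, -2.0]
width: 0.693
```

```bash
python3 m.py w15
```

```text
t 21.02 tcp [ 0.4951 -0.0417  0.109 ] rot left(tool,deg) [ 0.02 -0.56  0.09] shift mm now axes [-1.4 -0.  -1.1] in final axes [-1.4 -0.  -1. ] q [-0.6211  0.4145  0.7821  2.0631 -0.4132  0.8169  0.0251] F [-0.1281 -0.6366 -2.7076] w 0.688283246663227
lid plane(tool) [ 0.0148  0.0019 -0.043 ] 9521 ext x [-0.0274  0.0282] y [-0.0323  0.0331]
```

Still carrying the jar's weight; a touch lower.

Emit:
servo_tool(targets=[[0,0,1,0,0,0],[0,0,0,0,0,0],[0,0,0,0,0,0],[0,0,0,0,0,0],[0,0,0,0,0,0],[0,0,0,0,0,0],[0,0,0,0,0,0],[0,0,0,0,0,0],[0,0,0,0,0,0],[0,0,0,0,0,0]])

```text
time: 21.85
tcp_pos: [0.4953, -0.0415, 0.1087]
tcp_rot: [-0.003, 0.829, 0.56, 0.005]
force: [0.2, 0.0, -0.0]
width: 0.689
```

```bash
python3 m.py w16
```

```text
t 21.9 tcp [ 0.4953 -0.0415  0.1087] rot left(tool,deg) [ 0.03 -0.63  0.1 ] shift mm now axes [-1.7 -0.2 -1.3] in final axes [-1.7 -0.2 -1.3] q [-0.6198  0.4148  0.7809  2.0631 -0.4149  0.8162  0.0267] F [-0.1672 -0.2073 -0.6633] w 0.6905718219146922
lid plane(tool) [ 0.0228  0.0014 -0.043 ] 9602 ext x [-0.0271  0.0286] y [-0.0328  0.0329]
```

Emit:
servo_tool(targets=[[0,0,0,0,0,0],[0,0,0,0,0,0],[0,0,0,0,0,0],[0,0,0,0,0,0],[0,0,0,0,0,0],[0,0,-5,0,0,0],[0,0,-15,0,0,0],[0,0,-25,0,0,0],[0,0,-35,0,0,0],[0,0,-35,0,0,0]], jaw=0)

```text
time: 22.73
tcp_pos: [0.491, -0.0431, 0.2226]
tcp_rot: [-0.004, 0.829, 0.559, -0.002]
force: [1.4, 1.2, 0.8]
width: 1.001
```

Emit:
servo_tool(targets=[[0,0,-30,0,0,0],[25,0,-20,0,0,0],[30,0,0,0,0,0],[30,0,0,0,0,0],[10,0,0,0,0,0],[0,0,0,0,0,0],[0,0,0,0,0,0],[0,0,0,0,0,0],[0,0,0,0,0,0],[0,0,0,0,0,0]])

```text
time: 23.57
tcp_pos: [0.5293, 0.0399, 0.2863]
tcp_rot: [-0.002, 0.832, 0.555, 0.004]
force: [-1.2, 0.2, 0.2]
width: 0.998
```

Run:
```python
from h import *
im,d,P=look('w17')
go([.43,-.255,.2],pose(67.75))
print(board(P,d)[0])
c=np.array([.4945,-.043]);r=np.hypot(*(P[...,:2]-c).transpose(2,0,1))
for lo,hi in[(.073,.087),(.143,.160)]:
    m=(r<.11)&(P[...,2]>lo)&(P[...,2]<hi)&(d>0)
    Q=P[m];A=np.c_[Q[:,:2]-c,np.ones(len(Q))];w=np.ones(len(Q),bool)
    for i in range(8):
        s=np.linalg.lstsq(A[w],Q[w,2],rcond=None)[0];e=Q[:,2]-A@s;w=abs(e)<.003
    print(lo,len(Q),s,cv2.minEnclosingCircle(((Q[w,:2]-c)*1e3).astype(np.float32)))
    if lo<.1: print(stand(Q))
shot('scene','scene1');shot('top','top1')
b=cv2.imread('pics/scene1.png');t=cv2.imread('pics/top1.png');t=cv2.resize(t[140:225,130:365],(705,255),interpolation=3)
y=cv2.resize(b[150:250,130:330],(600,300),interpolation=3);y=cv2.copyMakeBorder(y,0,0,0,105,0)
cv2.imwrite('pics/c1.png',np.vstack([t,y]))
```

```text
t 23.62 tcp [0.5293 0.0396 0.2863] rot left(tool,deg) [ 0.07 -0.58 -0.38] shift mm now axes [-311.    21.6   83.2] in final axes [-310.3   19.6   86.3] q [-0.8799  0.2445  0.8835  1.7818 -0.2111  1.2053 -0.3308] F [-0.1028 -0.1616  0.1305] w 1.0032681944237012
[ 0.4946 -0.043 ]
0.073 2632 [ 0.0003 -0.0015  0.0806] ((-0.9573707580566406, 0.5432357788085938), 90.51514434814453)
(array([ 0.4953, -0.0416]), np.float64(67.55912887791547), np.float64(0.00010954867599087591))
0.143 2346 [-0.0035 -0.0112  0.1515] ((1.2549018859863281, 1.4804116487503052), 30.039527893066406)
```

View pics/w17.png

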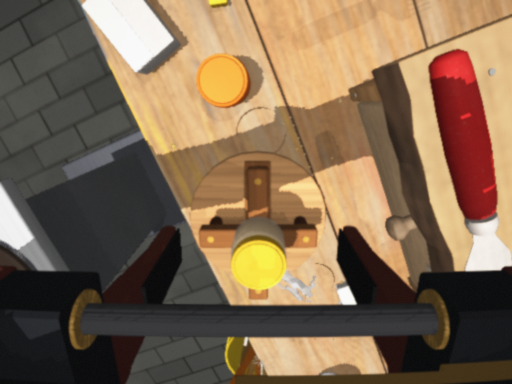

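View pics/c1.png

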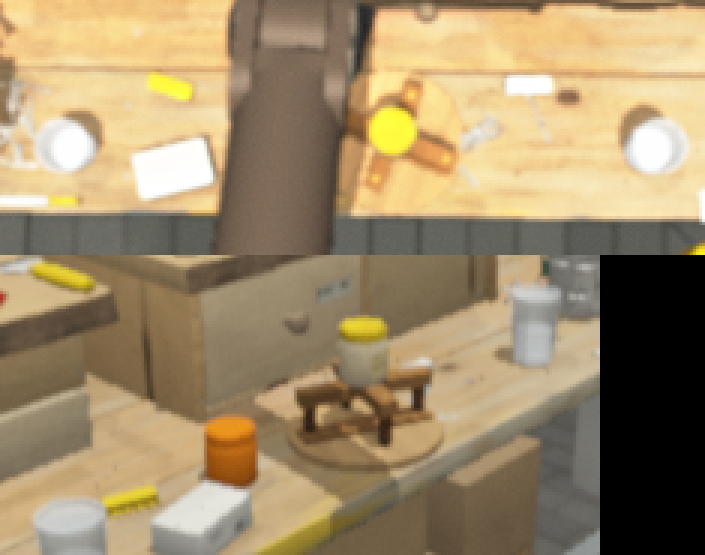

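```bash
python3 -c "
from h import *
print(env.job_done(), env.read_state()['time'])"
```

```text
the job is handed in; nothing more can be done
the job is handed in; nothing more can be done
```

The job is done and handed in about 24 s into the 54 s allowed. I gripped the stand by its long arm, lifted it, levelled it and turned it about 61° so its long arm lies along the batten. I lowered it onto the board and let go. Only then did I fetch the yellow-lidded honey jar and stand it on the middle of the X; the orange look-alike was left alone.

The last checks, taken from the depth images after I had let go and backed off:

| Check | Result |
|---|---|
| Stand level | slope under 0.003 rad, arm tops at 0.0806 m (0.081 m expected) |
| Stand yaw against the batten | 67.6° against about 68° |
| Stand centre | 1–2 mm from the board's middle |
| Jar position | lid centre within about 1 mm of the stand's centre |
| Jar upright | lid about 0.7° off level, close to the measuring noise |
| Jar seated | lid at 0.1515 m (0.152 m expected) |

The bystanders visible in the last pictures were where they started. In the last top view the robot arm hid the orange jar and the stand's left end, but both show in the scene and wrist views. No check failed.

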